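# Shut the cutter cabinet and hold its locking pin through both eyes

### The job

Lock up the art room's cutter cabinet: first push its yellow door shut until it clicks home on its catch, then take the red-handled locking pin out of its wooden stand and thread it down through the steel eye on the cabinet and on through the steel eye on the door below. Finish still holding the pin upright there by its handle, its tip out below the lower eye and the handle about a finger's breadth (12 mm) clear above the upper eye, so that I can slip the seal on under the handle. Do not let go, and leave the other things on the table where they are.

Things in the scene. Friction and masses are not known exactly. Their poses are not given: they have to be found in the camera images.
- cabinet: small blue steel cabinet fixed to the table, 160 mm deep (x), 240 mm wide (y), 150 mm high, with a yellow door over its front (-x) side, hinged at its -y side on a vertical hinge. Origin at the centre of its underside.
- door (a joint): angle of the yellow door, rad: 0 is shut and seated on the catch, larger is more open; it cannot go below 0. The hinge is lightly stiff: the door stays where it is left and takes 1 N or so to push. A sprung ball catch resists lightly (a few N) at about 0.1 to 0.03 rad, then pulls the door home to 0 and keeps it there.
- door_hinge (a point): point on the vertical hinge axis, in the plane of the door's inner face, 70 mm above the table. Axes turn with the door: +y along it to its free edge, -x out of its outer face (15 mm from here), z up; door shut, they are the cabinet's. The door is 220 mm wide, 15 mm thick, its top edge 134 mm above the table. Opening turns it counter-clockwise seen from above.
- door_push (a point): a good point to push the door at (towards +x of its axes): on its outer face, 120 mm from the hinge, 105 mm above the table; axes as door_hinge. The lower eye sticks 48 mm out of the same face, 177 to 213 mm from the hinge; the upper eye overhangs that place.
- eye_top (a point): centre of the hole's upper rim in the upper steel eye, fixed to the cabinet, its top 152 mm above the table; 14 mm thick, hole 15 mm wide straight down, rim chamfered 3 mm. Axes those of the cabinet. Nothing near it stands higher than the cabinet's top, but for a 24 mm high roll of tape farther back on it.
- eye_low (a point): centre of the hole's upper rim in the lower steel eye, which is fixed to the door, its top 96 mm above the table; 14 mm thick (underside at 82 mm), hole of 15 mm, chamfered by 3 mm like the upper one. With the door shut it lies exactly below eye_top; axes those of the door.
- pin_grip (a point): centre of the red handle of the loose locking pin (about 120 g): a square block 26 x 26 mm, 50 mm high, on a steel shank. x and y are square to its side faces (take it from above by either pair), z up. The shank, 12 mm thick, 100 mm long, goes straight down from the handle. The pin stands in the hole of the stand, with the handle and 35 mm of shank above the wood.
- pin_tip (a point): the lower end of the pin's shank, on its axis, 125 mm below pin_grip; the last 10 mm taper from 12 mm to 6 mm thick.
- pin_neck (a point): on the pin's axis at the underside of the handle, 25 mm below pin_grip and 100 mm above pin_tip. Threaded right, it is about 12 mm above eye_top.
- stand: fixed wooden block 90 x 60 mm, 75 mm high, with the pin standing in a 15 mm hole 65 mm deep in the middle of its top; origin at the centre of its underside.
- tub_mid (a point): bystander: orange paint tub with a white cap, 66 mm across, 85 mm high, near the stand; its centre, half-way up.
- tape_mid (a point): bystander: roll of cream masking tape, 90 mm across, 24 mm high, flat on the cabinet's top; its centre.
- water_mid (a point): bystander: empty blue water cup, 76 mm across, 90 mm high; its centre.
- glue_mid (a point): bystander: white glue bottle with a red cap, 60 mm across, 160 mm high; its centre.
- dish_mid (a point): bystander: white mixing dish, 110 mm across, 30 mm high; its centre.
- brush_grip (a point): bystander: paint brush lying on the table; a point on its handle.
Not all that is in view belongs to the job. What is shaped like the part that bears pin_grip but black or turquoise is not meant.

How it is judged:
By the outcome, as a careful person would: the job done as asked, in the order asked, and still so for the second after the job is handed in, while the arm keeps its last pose, push and grip.
It also fails if it takes over 70 s, if anything falls off the work surface, if the arm or the gripper's body presses on something with over 40 N, if the wrist force passes 120 N, or if a joint passes its speed limit or range.

### The arm

A 7-joint arm with a two-finger parallel gripper is mounted at the origin on the work surface. World frame = base frame: x ahead of the robot, y to its left, z up, the work surface at z = 0. Lengths are in m, angles in rad, forces in N, time in s.
With the tool pointing down it reaches from about 0.4 to 0.85 m from the base axis. Payload 10.4 kg.
Tool frame: the origin (TCP) lies at the very end of the fingers, on their centre line; the grasp point (between the pads) lies 19 mm behind it; z points along the fingers, y is the direction in which the jaws open and shut (so a half turn about z gives the same grasp; the last joint's range is limited). The gripper opens to 85 mm and grips with 20 to 120 N. Pads are 22 mm wide; open, the fingers measure 114 mm over their backs; the gripper's body (76 mm by 85 mm) begins 54 mm behind the grasp point. The pads swing forward as they close: fully open they stand 13 mm farther back than shut.
Start: joints at [-1.191, 0.332, -0.065, 1.46, 0.022, 1.35, -0.088], TCP at [0.245, 0.575, 0.231] pointing down, gripper open.
Joint ranges: [-2.6, 2.6], [-0.5, 2.12], [-1.47, 1.34], [0.16, 2.42], [-1.27, 4.41], [0.06, 2.06], [-2.6, 2.6]. Speed limits (rad/s): [2.22, 2.22, 2.79, 2.79, 3.14, 3.14, 3.14].

### API

Orientations are given as a unit quaternion [x, y, z, w].
In Python, from workcell import manip gives the robot as it stands.
- The arm moves only by the tool arm_command, never from a script. Its arguments are lists of equal length, an entry for each row: "slide": the shift along the tool's x, y, z in mm, a list of three; "turn": the turn about the tool's z in degrees; "grip": the closure, from 0 (fully open) to 1 (shut). In form: {"slide": [[tx, ty, tz], ...], "turn": [turn, ...], "grip": [grip, ...]}. A call has 1 to 10 rows; each row shifts and turns the commanded pose from where the row before left it, along the tool's axes as they then stand; what a row does not reach is not made up. A row lasts 1/12 s, in which the tool goes at most 41.7 mm and 7.16 degrees, less where a joint would pass 70% of its speed; a pose out of reach is approached as far as the arm can. A call with a gripper value outside its range is refused whole. The fingers move at their own pace and stop on an object; "newtons" is the grip in N (left out, the last holds). Time passes only in rows, so rows that do not move let the fingers close. It gives the time, the measured TCP pose, the force and the opening at its end, in the units of the state.
- manip.get_obs(): the state, without advancing time (a new reading comes with each control period).
- manip.camera(name): name is "scene" or "top"; returns the picture (384x512x3 uint8, blue, green, red); there is no depth.
- manip.camera_info(name): a dict with "fx", "fy", "cx", "cy" (pixels), "rvec" (rotation vector, rad) and "tvec" (3), from world to camera coordinates, as OpenCV has them. Camera axes: x right, y down, z forward; pixel columns grow to the right and rows downward; lengths in m; the calibration is good to about 2 mm. A picture is of the moment at which its call begins. camera_info takes no time and is no camera call.
- manip.hand_in(): hands the job in, once; it reports no verdict.
Trained networks look in the newest picture that a camera, given by its name, has taken for a name from the list of things; names that differ only in an ending like _2 or _b are one class to them, and where a whole thing is asked for, a point or a joint stands for the part that bears it (a point fixed in the world has none). Each returns a list of dicts, best first, with "score" (0 to 1); they miss things now and then, are a little off and sometimes report something else, mostly with a low value. They report only what shows in the picture. A call takes as long as a camera call. They do not tell look-alikes from the thing itself.
- manip.cut_out(target, camera): "pixels" (384x512 bool, what is visible of it).
- manip.tip_of(target, camera): "xyz" ([x, y, z] in m, in the coordinates of the camera as it stood for that picture, good to about 4 mm: a listed point, or the origin of a listed thing).
The state is a dict: "clock": time; "joint_pos": joint angles; "joint_velocities": joint speeds; "tau": joint torques, N m; "position": TCP position; "ee_rot": TCP orientation; "ft_force": force on the tool from outside, world axes, zero at the start; "torque": the same for the moment, N m; "grip_width": opening from 0.0 (shut) to 1.0 (fully open).
Only numpy, scipy, OpenCV 4.12 (cv2) and the standard library are available. Lean on these libraries where they do the work, as an engineer would, in place of code of your own. Each camera call takes 0.05 s, during which the arm holds its last target.

## Working session

There is one attempt and no reset: what is moved stays moved. The work goes in short steps, Python scripts to look and compute and a tool call to move; the robot and the scene stay as the last step left them, time stands still between calls to the robot, and variables do not carry over. Pictures are saved under pics/ and viewed, and the job is handed in when it is done.

Besides the shell and the picture viewer there is one more tool, called as a command line: name --pt "numbers of a row" for each row, then --argument value for the rest. arm_command: Moves the arm, as the interface text tells. Its arguments: {"type":"object","properties":{"slide":{"type":"array","items":{"type":"array","items":{"type":"number"}}},"turn":{"type":"array","items":{"type":"number"}},"grip":{"type":"array","items":{"type":"number"}},"newtons":{"type":"number"}},"required":["slide","turn","grip"]}

```bash
mkdir -p pics
cat > h.py <<'E'
import numpy as np, cv2
from workcell import manip
def cam(n):
    i=manip.camera_info(n); R=cv2.Rodrigues(np.array(i['rvec'],float))[0]; t=np.array(i['tvec'],float).ravel()
    K=np.array([[i['fx'],0,i['cx']],[0,i['fy'],i['cy']],[0,0,1]]); return K,R,t
def c2w(n,p):
    K,R,t=cam(n); return R.T@(np.array(p)-t)
def proj(n,p):
    K,R,t=cam(n); q=K@(R@np.array(p,float)+t); return q[:2]/q[2]
def pix2plane(n,uv,z):
    K,R,t=cam(n); d=R.T@np.linalg.inv(K)@np.array([uv[0],uv[1],1.]); o=-R.T@t
    return o+d*(z-o[2])/d[2]
E
python3 - <<'E'
from h import *
o=manip.get_obs()
for k in o: print(k,np.round(o[k],4))
for n in("scene","top"):
    im=manip.camera(n); cv2.imwrite(f'pics/{n}0.png',im)
    K,R,t=cam(n); print(n,K.round(1).tolist(),(-R.T@t).round(3),R.round(2).tolist())
    for tg in("pin_grip","pin_tip","pin_neck","eye_top","eye_low","door_hinge","door_push","cabinet","stand","tub_mid","water_mid","glue_mid","dish_mid","tape_mid","brush_grip"):
        print(n,tg,[(round(d['score'],2),c2w(n,d['xyz']).round(4).tolist()) for d in manip.tip_of(tg,n)])
E
```

```text
clock 0.0
joint_pos [-1.1906  0.3329 -0.0647  1.4609  0.0216  1.3499 -0.0885]
joint_velocities [ 0.0005 -0.0007  0.0008 -0.0017 -0.0008 -0.0011  0.0011]
tau [-1.00000e-04 -6.25433e+01  4.94000e-02 -3.91615e+01  1.63000e-02
  9.60000e-03 -0.00000e+00]
position [0.2449 0.5746 0.2305]
ee_rot [ 2.000e-01  9.798e-01 -7.000e-04 -1.000e-04]
ft_force [-0.6748 -1.5     0.4237]
torque [-0.0157 -0.0492 -0.034 ]
grip_width 0.9998
scene [[459.3, 0.0, 253.3], [0.0, 459.3, 189.8], [0.0, 0.0, 1.0]] [1.103 0.671 1.105] [[-0.77, 0.64, -0.01], [0.5, 0.58, -0.64], [-0.41, -0.49, -0.77]]
scene pin_grip [(0.86, [0.6065, 0.2234, 0.1246]), (0.76, [0.5706, 0.4006, 0.1258]), (0.57, [0.6094, 0.3112, 0.1329])]
scene pin_tip [(0.86, [0.5703, 0.4027, -0.0006]), (0.71, [0.6028, 0.2185, -0.0006])]
scene pin_neck [(0.82, [0.5699, 0.4028, 0.1005]), (0.64, [0.6424, -0.4265, 0.0789]), (0.63, [0.6087, 0.2216, 0.101]), (0.54, [0.6105, 0.3119, 0.1112])]
scene eye_top [(0.68, [0.6037, -0.0677, 0.1509])]
scene eye_low [(0.85, [0.5599, 0.018, 0.0919])]
scene door_hinge [(0.97, [0.4048, -0.1179, 0.0714])]
scene door_push [(0.
[... 936 characters left out ...]
135, 0.3136, 0.106]), (0.44, [0.6074, 0.2263, 0.1039])]
top eye_top [(0.86, [0.5977, -0.0656, 0.1521])]
top eye_low [(0.75, [0.561, 0.0201, 0.1008])]
top door_hinge [(0.74, [0.409, -0.1165, 0.0714])]
top door_push [(0.65, [0.504, -0.0463, 0.1072])]
top cabinet [(0.62, [0.5223, -0.195, -0.0007]), (0.61, [0.6112, 0.3119, 0.1342])]
top stand [(0.65, [0.6138, 0.3168, -0.0042])]
top tub_mid [(0.86, [0.4538, 0.3021, 0.0469])]
top water_mid [(0.73, [0.7441, 0.1292, 0.0469])]
top glue_mid [(0.93, [0.6401, -0.4217, 0.078])]
top dish_mid [(0.78, [0.4245, -0.3728, 0.013])]
top tape_mid [(0.83, [0.484, -0.2136, 0.1586]), (0.75, [0.6005, -0.0679, 0.1511])]
top brush_grip [(0.55, [0.5046, 0.495, 0.0086])]
```

View pics/scene0.png

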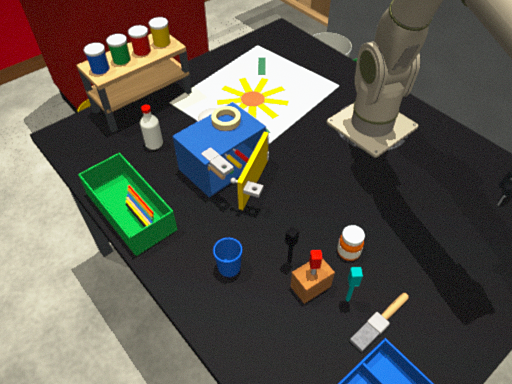

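View pics/top0.png

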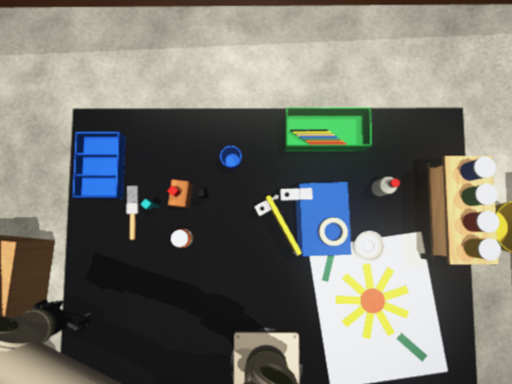

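The scene picture shows the red-handled pin in the wooden stand at about (314,262). The black look-alike is at (291,240) and the turquoise one at (355,275). The yellow door stands open at about (253,170), with the upper eye at (217,162) and the lower eye at (254,188). The top picture agrees: red pin at (174,190), door from (268,197) to (299,253). I'll zoom in for the angles.

Run:
```python
from h import *
a=cv2.imread('pics/scene0.png'); b=cv2.imread('pics/top0.png')
def crop(im,x,y,w,h,s): return cv2.resize(im[y:y+h,x:x+w],None,fx=s,fy=s,interpolation=cv2.INTER_CUBIC)
A=crop(a,280,225,60,80,7);B=crop(b,150,165,60,80,6)
B=cv2.resize(B,(360,560)) if False else crop(b,150,165,50,80,7)
cv2.imwrite('pics/z1.png',np.hstack([A,B]))
C=crop(a,165,95,115,120,3.4);D=crop(b,245,170,115,120,3.4)
cv2.imwrite('pics/z2.png',np.hstack([C,D]))
```

```text
(no output)
```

View pics/z1.png

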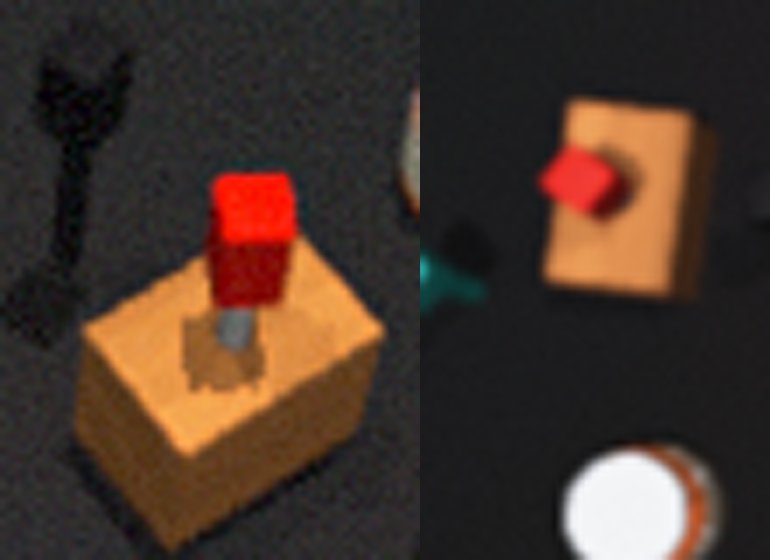

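View pics/z2.png

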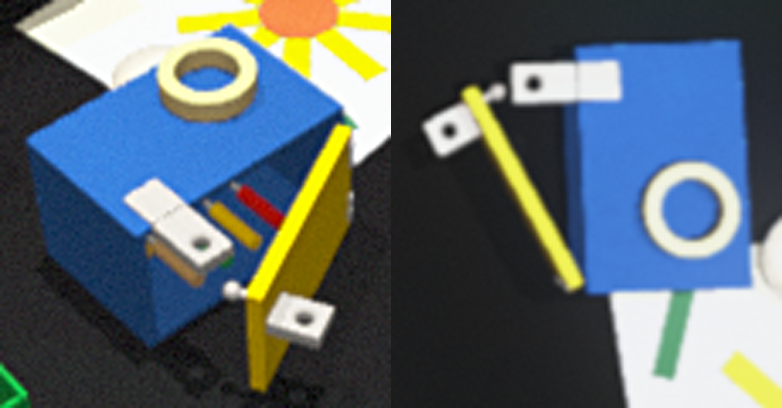

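Run:
```python
from h import *
a=cv2.imread('pics/scene0.png'); b=cv2.imread('pics/top0.png')
print('eye_top holes top-cam',pix2plane('top',(287.1-.35,194.4-.35),.152).round(4),'scene',pix2plane('scene',(224.4-.35,166.5-.35),.152).round(4))
def tri(pt):
    M=[];v=[]
    A=np.zeros((3,3));bb=np.zeros(3)
    for n,uv in pt.items():
        K,R,t=cam(n);d=R.T@np.linalg.inv(K)@np.array([*uv,1.]);d/=np.linalg.norm(d);o=-R.T@t
        P=np.eye(3)-np.outer(d,d);A+=P;bb+=P@o
    return np.linalg.solve(A,bb)
print(tri({'top':(286.75,194.05),'scene':(224.05,166.15)}).round(4))
# red top face
for n,im,(x,y,w,h),z in(('scene',a,(300,240,30,35),.160),('top',b,(165,180,20,20),.160)):
    S=8; c=cv2.resize(im[y:y+h,x:x+w],None,fx=S,fy=S,interpolation=cv2.INTER_CUBIC).astype(int)
    print(n,'max r',c[...,2].max())
    for th in (170,200) :
        m=(c[...,2]>th)&(c[...,1]<100)&(c[...,0]<110)
        cnt=max(cv2.findContours(m.astype(np.uint8),0,1)[0],key=cv2.contourArea)
        P=np.array([pix2plane(n,((q[0][0]+.5)/S-.5+x,(q[0][1]+.5)/S-.5+y),z)[:2] for q in cnt],np.float32)
        r=cv2.minAreaRect(P*1000); print(n,th,r)
# cabinet top
hsv=cv2.cvtColor(b,cv2.COLOR_BGR2HSV); m=(abs(hsv[...,0].astype(int)-108)<8)&(hsv[...,2]>120)&(hsv[...,1]>120)
m[:, :290]=0; m[:170]=0; m[262:]=0; m[:,360:]=0
cnt=max(cv2.findContours(m.astype(np.uint8),0,1)[0],key=cv2.contourArea)
P=np.array([pix2plane('top',q[0],.15)[:2] for q in cnt],np.float32); print('cab',cv2.minAreaRect(P*1000))
# door top edge
m=(abs(hsv[...,0].astype(int)-28)<8)&(hsv[...,2]>120)&(hsv[...,1]>120); m[:190]=0;m[260:]=0;m[:,:260]=0;m[:,310:]=0
cnt=max(cv2.findContours(m.astype(np.uint8),0,1)[0],key=cv2.contourArea)
P=np.array([pix2plane('top',q[0],.134)[:2] for q in cnt],np.float32); print('door',cv2.minAreaRect(P*1000))
```

```text
eye_top holes top-cam [ 0.6029 -0.0656  0.152 ] scene [ 0.6024 -0.0642  0.152 ]
[ 0.6025 -0.0652  0.1513]
scene max r 255
scene 170 ((622.8446044921875, 323.2298278808594), (53.171424865722656, 26.977313995361328), 51.04509735107422)
scene 200 ((614.5606689453125, 313.13629150390625), (26.277250289916992, 26.002410888671875), 50.85435485839844)
top max r 247
top 170 ((613.054931640625, 310.3501281738281), (35.82150650024414, 31.44370460510254), 66.9651107788086)
top 200 ((614.2802734375, 313.4330749511719), (24.949426651000977, 28.403833389282227), 57.06939697265625)
cab ((522.585205078125, -189.24874877929688), (240.14407348632812, 163.96189880371094), 2.1746950149536133)
door ((502.77154541015625, -54.07636260986328), (220.98886108398438, 18.831483840942383), 28.955076217651367)
```

Eye_top is at (0.6025, -0.065) and the pin axis at (0.614, 0.313), with the handle yaw about 51°. The cabinet is turned about 2° and the door stands about 27° open. First I turn the tool square to the world (tool x = -X, y = +Y, z = -Z) with the gripper shut, then move in front of the door.

arm_command --pt "0 0 0" --pt "0 0 0" --pt "0 0 0" --pt "0 0 0" --pt "-13 -30 0" --pt "-13 -30 0" --pt "-13 -30 0" --pt "-13 -30 0" --pt "-13 -30 0" --pt "-13 -30 0" --turn '[-5.8,-5.8,-5.8,-5.7,0,0,0,0,0,0]' --grip '[1,1,1,1,1,1,1,1,1,1]' --newtons 40

```text
clock: 2.43
position: [0.3235, 0.3935, 0.2314]
ee_rot: [-0.0, 1.0, 0.0, 0.0]
ft_force: [1.1, -0.5, -0.3]
grip_width: -0.001
```

arm_command --pt "-13 -30 0" --pt "-13 -30 0" --pt "-13 -30 0" --pt "-13 -30 0" --pt "-13 -30 0" --pt "-13 -30 0" --pt "-13 -30 0" --pt "-13 -30 0" --pt "-13 -30 0" --pt "-13 -30 0" --turn '[0,0,0,0,0,0,0,0,0,0]' --grip '[1,1,1,1,1,1,1,1,1,1]'

```text
clock: 3.27
position: [0.4536, 0.0935, 0.2316]
ee_rot: [-0.0, 1.0, 0.0, 0.0]
ft_force: [0.2, 0.3, -1.0]
grip_width: 0.0
```

arm_command --pt "-4 -12 26" --pt "-4 -12 26" --pt "-4 -12 26" --pt "-4 -12 26" --pt "-5 -12 26" --pt "-6 -16 0" --pt "-6 -16 0" --pt "-6 -16 0" --pt "-3 -8 0" --pt "-3 -8 0" --turn '[0,0,0,0,0,0,0,0,0,0]' --grip '[1,1,1,1,1,1,1,1,1,1]'

```text
clock: 4.1
position: [0.4985, -0.0295, 0.1014]
ee_rot: [0.0, 1.0, 0.0, 0.0]
ft_force: [0.3, 1.2, -0.4]
grip_width: -0.001
```

arm_command --pt "-3 -6 0" --pt "-3 -6 0" --pt "-3 -6 0" --pt "-3 -6 0" --pt "-3 -6 0" --pt "-3 -6 0" --pt "-2 -4 0" --pt "-2 -4 0" --pt "-1 -3 0" --pt "0 -2 0" --turn '[0,0,0,0,0,0,0,0,0,0]' --grip '[1,1,1,1,1,1,1,1,1,1]'

```text
clock: 4.93
position: [0.5207, -0.0759, 0.101]
ee_rot: [-0.001, 1.0, 0.001, -0.001]
ft_force: [-2.2, 8.1, 2.3]
grip_width: -0.0
```

arm_command --pt "0 -2 0" --pt "0 -2 0" --pt "0 -1 0" --pt "0 -1 0" --pt "0 -1 0" --turn '[0,0,0,0,0]' --grip '[1,1,1,1,1]'

```text
clock: 5.35
position: [0.5219, -0.0794, 0.1017]
ee_rot: [-0.003, 1.0, 0.003, -0.0]
ft_force: [-3.7, 23.9, 8.7]
grip_width: 0.0
```

```bash
cat > look.py <<'E'
import sys
from h import *
n=sys.argv[1]
a=manip.camera('scene'); b=manip.camera('top'); cv2.imwrite(f'pics/s{n}.png',a);cv2.imwrite(f'pics/t{n}.png',b)
def crop(im,x,y,w,h,s): return cv2.resize(im[y:y+h,x:x+w],None,fx=s,fy=s,interpolation=cv2.INTER_CUBIC)
if sys.argv[2]=='c': cv2.imwrite(f'pics/z{n}.png',np.hstack([crop(a,165,95,115,120,3.4),crop(b,245,170,115,120,3.4)]))
else: cv2.imwrite(f'pics/z{n}.png',np.hstack([crop(a,270,215,80,100,5),crop(b,140,155,80,100,5)]))
E
python3 look.py 10 c
```

```text
(no output)
```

View pics/z10.png

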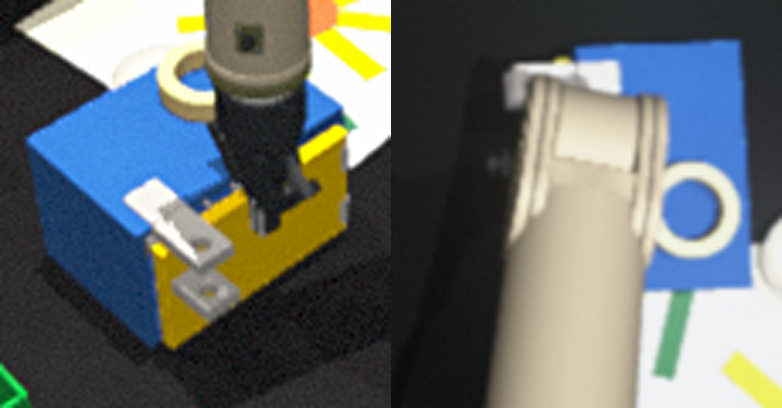

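The picture shows the door flat against the cabinet and the lower eye under the upper one, (205,275) below (205,250) in the zoom. The 24 N reading also suggests it is against the stop. I back off and check.

arm_command --pt "0 5 0" --pt "0 10 0" --pt "0 20 0" --pt "0 25 -20" --pt "0 30 -30" --pt "0 30 -30" --pt "0 30 -20" --pt "-10 30 0" --pt "-10 30 0" --pt "-10 30 0" --turn '[0,0,0,0,0,0,0,0,0,0]' --grip '[1,1,1,1,0.5,0.4,0.4,0.4,0.4,0.4]'

```text
clock: 6.28
position: [0.5515, 0.1558, 0.2008]
ee_rot: [-0.0, 1.0, 0.0, 0.001]
ft_force: [0.3, 0.0, 0.2]
grip_width: 0.606
```

```bash
python3 look.py 11 c
python3 - <<'E'
from h import *
for n in("scene","top"):
    for tg in("eye_top","eye_low","door_hinge","door_push","pin_grip"):
        print(n,tg,[(round(d['score'],2),c2w(n,d['xyz']).round(4).tolist()) for d in manip.tip_of(tg,n)])
b=cv2.imread('pics/t11.png')
hsv=cv2.cvtColor(b,cv2.COLOR_BGR2HSV)
m=(abs(hsv[...,0].astype(int)-28)<8)&(hsv[...,2]>120)&(hsv[...,1]>120); m[:180]=0;m[262:]=0;m[:,:260]=0;m[:,320:]=0
cnt=max(cv2.findContours(m.astype(np.uint8),0,1)[0],key=cv2.contourArea)
P=np.array([pix2plane('top',q[0],.134)[:2] for q in cnt],np.float32); print('door',cv2.minAreaRect(P*1000))
E
```

```text
scene eye_top [(0.97, [0.6003, -0.0693, 0.1518]), (0.34, [0.5091, 0.4955, 0.011])]
scene eye_low [(0.67, [0.6004, -0.0576, 0.0942])]
scene door_hinge [(0.95, [0.4056, -0.1197, 0.0711])]
scene door_push [(0.93, [0.5284, -0.0919, 0.1052]), (0.45, [0.404, -0.117, 0.0718])]
scene pin_grip [(0.85, [0.5253, 0.2829, 0.017]), (0.81, [0.6113, 0.313, 0.1334]), (0.76, [0.4648, 0.2131, 0.0171])]
top eye_top []
top eye_low [(0.81, [0.5987, -0.0614, 0.0977])]
top door_hinge [(0.6, [0.4085, -0.1171, 0.0694])]
top door_push [(0.51, [0.4093, -0.1146, 0.0693]), (0.19, [0.5067, 0.4965, 0.0088])]
top pin_grip [(0.56, [0.7383, 0.1309, 0.0467])]
door ((496.6380615234375, -100.44698333740234), (176.4811553955078, 18.04768180847168), 3.330706834793091)
```

View pics/z11.png

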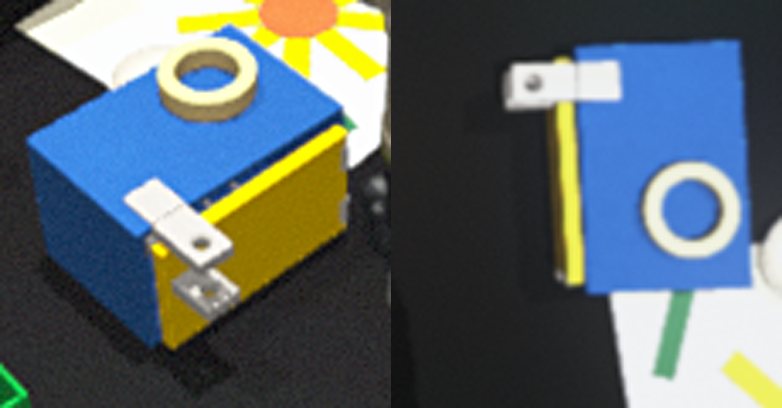

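Run:
```python
from h import *
# scene & top: edge line fits of door's top outer edge (z=.134) and cabinet top front edge (z=.150)
def edge(n,im,A,B,chan,z):
    # A,B world xy end points at height z: sample perpendicular profiles, find max gradient
    g=im.astype(float)[...,chan] if isinstance(chan,int) else chan(im.astype(float))
    P=[]
    for s in np.linspace(0,1,60):
        p=np.array(A)*(1-s)+np.array(B)*s; d=np.array(B)-A; nn=np.array([-d[1],d[0]])/np.linalg.norm(d)
        off=np.arange(-.012,.0121,.0005)
        uv=np.array([proj(n,[*(p+nn*o),z]) for o in off],np.float32)
        v=cv2.remap(g.astype(np.float32),uv[:,0].reshape(1,-1),uv[:,1].reshape(1,-1),cv2.INTER_CUBIC)[0]
        gr=np.abs(np.gradient(cv2.GaussianBlur(v.reshape(1,-1),(9,1),2)[0])); gr[:3]=0;gr[-3:]=0
        i=gr.argmax(); P.append(p+nn*off[i])
    P=np.array(P); c=np.polyfit(P[:,0],P[:,1],1)
    for _ in range(4):
        r=P[:,1]-np.polyval(c,P[:,0]); k=abs(r)<max(.0012,1.5*np.median(abs(r))); c=np.polyfit(P[k,0],P[k,1],1)
    print(n,z,'yaw deg',np.degrees(np.arctan(c[0])).round(2),'y at x=.43,.57:',np.polyval(c,[.43,.57]).round(4),'n',k.sum(),'res',(P[k,1]-np.polyval(c,P[k,0])).std().round(4))
for t in('11',):
  for n,f in(('scene','s'),('top','t')):
    im=cv2.imread(f'pics/{f}{t}.png')
    yel=lambda i:i[...,1]+i[...,2]-2*i[...,0]
    u=np.array([np.cos(np.radians(2.2)),np.sin(np.radians(2.2))])
    h=np.array([.407,-.1175]); nn=np.array([-u[1],u[0]])
    print('outer edge');edge(n,im,h+.03*u+.015*nn,h+.165*u+.015*nn,yel,.134)
    print('inner edge');edge(n,im,h+.03*u,h+.165*u,yel,.134)
    im0=cv2.imread('pics/scene0.png' if n=='scene' else 'pics/top0.png')
    print('cab front top');edge(n,im,h+.0*u,h+.15*u,lambda i:i[...,0],.150)
    b=h-.16*nn
    print('cab back top');edge(n,im0,b+.0*u,b+.2*u,lambda i:i[...,0],.150)
```

```text
outer edgeTraceback (most recent call last):
  File "<stdin>", line 24, in <module>
  File "<stdin>", line 10, in edge
  File "h.py", line 9, in proj
    K,R,t=cam(n); q=K@(R@np.array(p,float)+t); return q[:2]/q[2]
          ~~~^^^
  File "h.py", line 4, in cam
    i=manip.camera_info(n); R=cv2.Rodrigues(np.array(i['rvec'],float))[0]; t=np.array(i['tvec'],float).ravel()
ValueError: time passes only in moves, steps and waits
```

```bash
sed -i 's/^def cam(n):/import functools\n@functools.lru_cache\ndef cam(n):/' h.py
cat > edge.py <<'E'
from h import *
import sys
def edge(n,im,A,B,chan,z,w=.012):
    g=chan(im.astype(float)).astype(np.float32); P=[]
    for s in np.linspace(0,1,60):
        p=np.array(A)*(1-s)+np.array(B)*s; d=np.array(B)-A; nn=np.array([-d[1],d[0]])/np.linalg.norm(d)
        off=np.arange(-w,w+1e-4,.0005)
        uv=np.array([proj(n,[*(p+nn*o),z]) for o in off],np.float32)
        v=cv2.remap(g,uv[:,0].reshape(1,-1),uv[:,1].reshape(1,-1),cv2.INTER_CUBIC)[0]
        gr=np.abs(np.gradient(cv2.GaussianBlur(v.reshape(1,-1),(9,1),2)[0])); gr[:3]=0;gr[-3:]=0
        P.append(p+nn*off[gr.argmax()])
    P=np.array(P); c=np.polyfit(P[:,0],P[:,1],1)
    for _ in range(4):
        r=P[:,1]-np.polyval(c,P[:,0]); k=abs(r)<max(.0012,1.5*np.median(abs(r))); c=np.polyfit(P[k,0],P[k,1],1)
    print(n,z,'yaw deg',np.degrees(np.arctan(c[0])).round(2),'y at x=.43,.57:',np.polyval(c,[.43,.57]).round(4),'n',k.sum(),'res',(P[k,1]-np.polyval(c,P[k,0])).std().round(4))
t=sys.argv[1]
for n,f in(('scene','s'),('top','t')):
    im=cv2.imread(f'pics/{f}{t}.png')
    yel=lambda i:i[...,1]+i[...,2]-2*i[...,0]
    u=np.array([np.cos(np.radians(2.2)),np.sin(np.radians(2.2))])
    h=np.array([.407,-.1175]); nn=np.array([-u[1],u[0]])
    print('outer edge');edge(n,im,h+.03*u+.015*nn,h+.165*u+.015*nn,yel,.134)
    print('inner edge');edge(n,im,h+.03*u,h+.165*u,yel,.134,.007)
    im0=cv2.imread('pics/scene0.png' if n=='scene' else 'pics/top0.png')
    print('cab front top');edge(n,im,h+.0*u,h+.15*u,lambda i:i[...,0],.150)
    b=h-.16*nn
    print('cab back top');edge(n,im0,b+.0*u,b+.2*u,lambda i:i[...,0],.150)
E
python3 edge.py 11
```

```text
outer edge
scene 0.134 yaw deg -5.36 y at x=.43,.57: [-0.0968 -0.1099] n 41 res 0.0026
inner edge
scene 0.134 yaw deg 3.42 y at x=.43,.57: [-0.1153 -0.1069] n 60 res 0.0003
cab front top
scene 0.15 yaw deg 2.05 y at x=.43,.57: [-0.1149 -0.1099] n 60 res 0.0005
cab back top
scene 0.15 yaw deg 2.11 y at x=.43,.57: [-0.2757 -0.2706] n 35 res 0.0011
outer edge
top 0.134 yaw deg 2.38 y at x=.43,.57: [-0.112  -0.1062] n 60 res 0.0002
inner edge
top 0.134 yaw deg 3.12 y at x=.43,.57: [-0.1148 -0.1071] n 60 res 0.0002
cab front top
top 0.15 yaw deg 1.84 y at x=.43,.57: [-0.1133 -0.1088] n 60 res 0.0005
cab back top
top 0.15 yaw deg 2.88 y at x=.43,.57: [-0.2759 -0.2689] n 39 res 0.0009
```

```bash
cat >> edge.py <<'E'
    print('outer narrow');edge(n,im,h+.02*u+.017*nn,h+.165*u+.019*nn,lambda i:i[...,2],.134,.008)
    print('cab front red');edge(n,im,h+.0*u+.002*nn,h+.15*u+.002*nn,lambda i:i[...,0],.150,.006)
    print('cab left/back edges long')
E
python3 edge.py 11 | grep -A1 -E "narrow|red"
python3 - <<'E'
import cv2,numpy as np
a=cv2.imread('pics/s11.png');b=cv2.imread('pics/t11.png')
c=lambda im,x,y,w,h,s:cv2.resize(im[y:y+h,x:x+w],None,fx=s,fy=s,interpolation=cv2.INTER_CUBIC)
cv2.imwrite('pics/z12.png',np.hstack([c(a,200,120,72,85,7),c(b,280,178,40,85,7)]))
E
```

```text
outer narrow
scene 0.134 yaw deg 3.4 y at x=.43,.57: [-0.0981 -0.0897] n 60 res 0.0005
cab front red
scene 0.15 yaw deg 2.05 y at x=.43,.57: [-0.1149 -0.1099] n 60 res 0.0005
--
outer narrow
top 0.134 yaw deg 3.48 y at x=.43,.57: [-0.0977 -0.0892] n 60 res 0.0005
cab front red
top 0.15 yaw deg 1.84 y at x=.43,.57: [-0.1133 -0.1088] n 60 res 0.0005
```

View pics/z12.png

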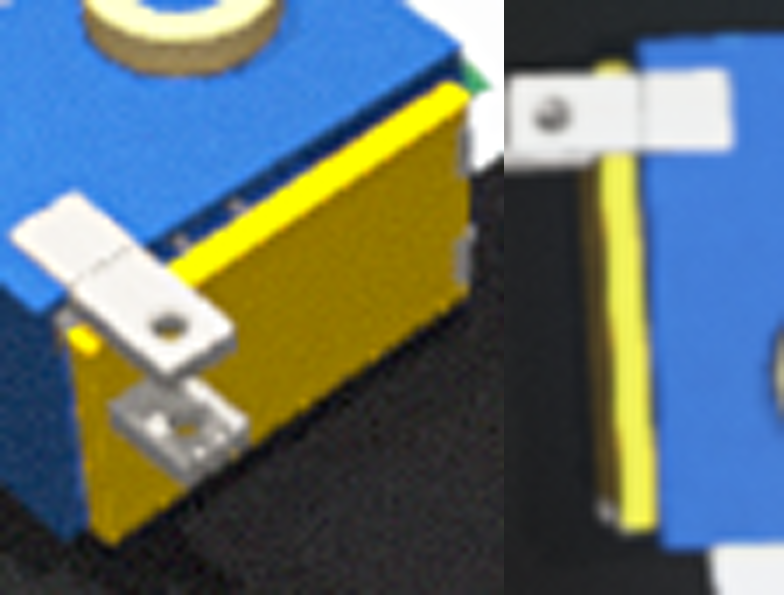

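Both cameras give the door at about 3.4° and the cabinet front at about 2.05°. The door therefore still seems about 0.024 rad short of home, so I push again with more leverage.

arm_command --pt "0 -25 0" --pt "0 -35 0" --pt "0 -35 10" --pt "0 -30 20" --pt "2 -25 30" --pt "2 -20 30" --pt "2 -12 11" --pt "0 -8 0" --pt "0 -8 0" --pt "0 -8 0" --turn '[0,0,0,0,0,0,0,0,0,0]' --grip '[1,1,1,1,1,1,1,1,1,1]'

```text
clock: 7.72
position: [0.5462, -0.052, 0.1005]
ee_rot: [-0.001, 1.0, 0.0, 0.001]
ft_force: [0.4, 0.4, 0.4]
grip_width: 0.002
```

arm_command --pt "0 -8 0" --pt "0 -6 0" --pt "0 -6 0" --pt "0 -4 0" --turn '[0,0,0,0]' --grip '[1,1,1,1]'

```text
clock: 8.05
position: [0.5455, -0.0765, 0.0997]
ee_rot: [-0.0, 1.0, 0.0, 0.0]
ft_force: [0.2, 2.0, 0.7]
grip_width: -0.0
```

arm_command --pt "0 -2 0" --pt "0 -1 0" --turn '[0,0]' --grip '[1,1]'

```text
clock: 8.22
position: [0.5455, -0.0768, 0.0996]
ee_rot: [-0.001, 1.0, 0.001, 0.0]
ft_force: [-2.4, 9.1, 4.8]
grip_width: -0.0
```

arm_command --pt "0 -1 0" --pt "0 -1 0" --turn '[0,0]' --grip '[1,1]'

```text
clock: 8.38
position: [0.5455, -0.0769, 0.0996]
ee_rot: [-0.002, 1.0, 0.002, -0.0]
ft_force: [-4.4, 15.0, 6.8]
grip_width: 0.001
```

arm_command --pt "0 -1 0" --pt "0 -1 0" --turn '[0,0]' --grip '[1,1]'

```text
clock: 8.55
position: [0.5454, -0.077, 0.0996]
ee_rot: [-0.003, 1.0, 0.003, -0.0]
ft_force: [-6.4, 22.6, 10.3]
grip_width: -0.003
```

The force rises about 4 N per mm while the tool stays put, so it is against a hard stop. I recheck the door angle from independent edges and from the eye holes.

```bash
cat > e2.py <<'E'
from h import *
def edge(n,im,A,B,chan,z,w=.008,lab=''):
    A=np.array(A);B=np.array(B)
    g=chan(im.astype(float)).astype(np.float32); T=[];O=[]
    d=(B-A);L=np.linalg.norm(d);d/=L;nn=np.array([-d[1],d[0]])
    off=np.arange(-w,w+1e-4,.0005)
    for s in np.linspace(0,L,60):
        uv=np.array([proj(n,[*(A+d*s+nn*o),z]) for o in off],np.float32)
        v=cv2.remap(g,uv[:,0].reshape(1,-1),uv[:,1].reshape(1,-1),cv2.INTER_CUBIC)[0]
        gr=np.abs(np.gradient(cv2.GaussianBlur(v.reshape(1,-1),(9,1),2)[0])); gr[:3]=0;gr[-3:]=0
        T.append(s);O.append(off[gr.argmax()])
    T=np.array(T);O=np.array(O);c=np.polyfit(T,O,1)
    for _ in range(5):
        r=O-np.polyval(c,T);k=abs(r)<max(.001,1.5*np.median(abs(r)));c=np.polyfit(T[k],O[k],1)
    print(n,lab,'yaw',np.degrees(np.arctan2(d[1],d[0])+np.arctan(c[0])).round(2),'off0,offL mm',(1e3*np.polyval(c,[0,L])).round(1),'n',k.sum(),'res',(1e3*O[k]-1e3*np.polyval(c,T[k])).std().round(2))
if __name__=='__main__':
    u=np.array([np.cos(np.radians(2.1)),np.sin(np.radians(2.1))]);nn=np.array([-u[1],u[0]])
    o=np.array([.5225,-.1925])
    blue=lambda i:i[...,0]-i[...,2]; bl=lambda i:i[...,0]
    for n,f in(('scene','pics/s11.png'),('top','pics/t11.png'),('scene','pics/scene0.png'),('top','pics/top0.png')):
        im=cv2.imread(f)
        c=lambda a,b:o+a*u+b*nn
        edge(n,im,c(-.11,.08),c(.04,.08),bl,.15,lab='front')
        edge(n,im,c(.02,-.08),c(.11,-.08),bl,.15,lab='back+x')
        edge(n,im,c(-.12,-.07),c(-.12,.07),bl,.15,lab='side-x')
        edge(n,im,c(.12,-.07),c(.12,.05),bl,.15,lab='side+x')
    print('eye low hole scene',pix2plane('scene',(200+185/7-.43,120+427/7-.43),.096),'eye top',pix2plane('scene',(200+168/7-.43,120+325/7-.43),.152))
E
python3 e2.py
```

```text
scene front yaw 2.02 off0,offL mm [1.  0.8] n 58 res 0.39
scene back+x yaw 2.02 off0,offL mm [0.2 0.1] n 50 res 0.47
scene side-x yaw 90.81 off0,offL mm [ 2.1 -1. ] n 43 res 0.84
scene side+x yaw 92.04 off0,offL mm [0.4 0.2] n 60 res 0.36
top front yaw 1.75 off0,offL mm [2.6 1.7] n 56 res 0.46
top back+x yaw 2.85 off0,offL mm [1.3 2.5] n 50 res 0.5
top side-x yaw 93.0 off0,offL mm [-2.2 -0. ] n 39 res 0.53
top side+x yaw 91.99 off0,offL mm [-0.6 -0.8] n 60 res 0.54
scene front yaw 2.08 off0,offL mm [0.8 0.7] n 57 res 0.43
scene back+x yaw 1.83 off0,offL mm [ 0.3 -0.2] n 53 res 0.47
scene side-x yaw 91.15 off0,offL mm [ 1.9 -0.5] n 39 res 0.61
scene side+x yaw 92.04 off0,offL mm [0.5 0.3] n 60 res 0.36
top front yaw 1.64 off0,offL mm [2.4 1.2] n 55 res 0.51
top back+x yaw 2.86 off0,offL mm [1.3 2.5] n 49 res 0.49
top side-x yaw 92.77 off0,offL mm [-1.8 -0.2] n 41 res 0.59
top side+x yaw 92.02 off0,offL mm [-0.6 -0.8] n 60 res 0.54
eye low hole scene [ 0.60365672 -0.05830453  0.096     ] eye top [ 0.60306948 -0.06550625  0.152     ]
```

The lower hole also measures about 7 mm outside the upper one, so the door really isn't home. The likely cause is the gripper's knuckles meeting the cabinet's top edge, because the jaw axis lies along the push. I back off, turn 90° so the gripper's thin side faces the cabinet, and push a little higher.

arm_command --pt "0 10 0" --pt "0 20 0" --pt "0 20 -8" --pt "0 0 0" --pt "0 0 0" --pt "0 0 0" --pt "0 0 0" --pt "0 0 0" --pt "0 0 0" --pt "0 0 0" --turn '[0,0,6,7,7,7,7,7,7,7]' --grip '[1,1,1,1,1,1,1,1,1,1]'

```text
clock: 9.38
position: [0.5453, -0.0327, 0.1073]
ee_rot: [0.464, 0.886, 0.0, 0.0]
ft_force: [0.3, -1.0, -0.4]
grip_width: -0.003
```

arm_command --pt "0 0 0" --pt "0 0 0" --pt "0 0 0" --pt "0 0 0" --pt "0 0 0" --pt "0 0 0" --turn '[7,7,7,7,7,0]' --grip '[1,1,1,1,1,1]'

```text
clock: 9.88
position: [0.5453, -0.0327, 0.1072]
ee_rot: [0.709, 0.705, -0.0, 0.0]
ft_force: [0.3, 0.8, -0.1]
grip_width: -0.001
```

```bash
python3 look.py 13 c; python3 -c "
from h import *
o=manip.get_obs();print(o['clock'],o['position'],o['ee_rot'],o['joint_pos'])"
```

```text
9.9833 [ 0.54525712 -0.03268008  0.10725004] [ 7.05292192e-01  7.08916724e-01 -9.39479438e-06  5.08030962e-05] [-0.60650174  0.30961294  0.68293272  1.8491936  -0.22217458  1.05977776
  0.16785853]
```

View pics/z13.png

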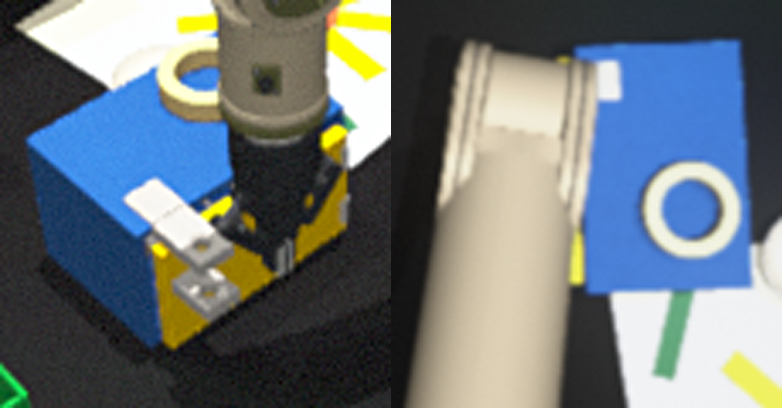

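The picture shows the knuckles spreading along the jaw axis, now parallel to the door; one is near the upper eye at (245,225) in the zoom. I shift 27 mm toward the hinge and push there.

arm_command --pt "0 -14 -3" --pt "0 -13 -2" --pt "-12 0 0" --pt "-12 0 0" --pt "-10 0 0" --pt "-6 0 0" --pt "-4 0 0" --pt "-2 0 0" --pt "-2 0 0" --pt "-2 0 0" --turn '[0,0,0,0,0,0,0,0,0,0]' --grip '[1,1,1,1,1,1,1,1,1,1]'

```text
clock: 10.82
position: [0.5183, -0.0827, 0.1121]
ee_rot: [0.707, 0.708, 0.0, -0.0]
ft_force: [-0.3, -0.5, -0.4]
grip_width: -0.004
```

arm_command --pt "-2 0 0" --pt "-1 0 0" --turn '[0,0]' --grip '[1,1]'

```text
clock: 10.98
position: [0.5184, -0.0855, 0.1122]
ee_rot: [0.707, 0.708, 0.0, -0.0]
ft_force: [1.2, 6.1, 0.4]
grip_width: 0.0
```

arm_command --pt "-1 0 0" --pt "-1 0 0" --turn '[0,0]' --grip '[1,1]'

```text
clock: 11.15
position: [0.5184, -0.0856, 0.1122]
ee_rot: [0.706, 0.708, 0.001, -0.001]
ft_force: [-0.6, 11.5, 3.3]
grip_width: -0.001
```

arm_command --pt "-2 0 0" --pt "-2 0 0" --pt "0 0 0" --turn '[0,0,0]' --grip '[1,1,1]'

```text
clock: 11.4
position: [0.5184, -0.0857, 0.1122]
ee_rot: [0.705, 0.709, 0.002, -0.003]
ft_force: [-2.1, 22.1, 6.6]
grip_width: -0.004
```

arm_command --pt "8 0 0" --pt "15 0 0" --pt "25 0 0" --pt "25 0 -15" --pt "30 0 -30" --pt "30 0 -30" --pt "30 0 0" --pt "30 5 0" --pt "30 5 0" --pt "30 5 0" --turn '[0,0,0,0,0,0,0,0,0,0]' --grip '[1,1,1,1,0.4,0.4,0.4,0.4,0.4,0.4]'

```text
clock: 12.23
position: [0.5332, 0.1614, 0.1864]
ee_rot: [0.707, 0.707, 0.0, 0.0]
ft_force: [1.1, -0.2, -0.3]
grip_width: 0.601
```

```bash
python3 look.py 14 c
python3 - <<'E'
from h import *
from e2 import edge
u=np.array([np.cos(np.radians(2.5)),np.sin(np.radians(2.5))]);nn=np.array([-u[1],u[0]]);h=np.array([.407,-.1165])
for t in('11','14'):
  for n,f in(('scene','s'),('top','t')):
    im=cv2.imread(f'pics/{f}{t}.png')
    edge(n,im,h+.03*u,h+.165*u,lambda i:i[...,1]+i[...,2]-2*i[...,0],.134,.007,lab=t+' inner')
    edge(n,im,h+.02*u+.017*nn,h+.165*u+.017*nn,lambda i:i[...,2],.134,.008,lab=t+' outer')
E
```

```text
scene 11 inner yaw 3.53 off0,offL mm [0.1 2.6] n 60 res 0.33
scene 11 outer yaw 3.37 off0,offL mm [0.4 2.6] n 59 res 0.47
top 11 inner yaw 3.2 off0,offL mm [0.8 2.5] n 60 res 0.25
top 11 outer yaw 3.51 off0,offL mm [0.7 3.2] n 59 res 0.5
scene 14 inner yaw 2.27 off0,offL mm [-0.1 -0.7] n 59 res 0.38
scene 14 outer yaw 2.01 off0,offL mm [ 0.1 -1.2] n 57 res 0.44
top 14 inner yaw 2.04 off0,offL mm [ 0.9 -0.2] n 60 res 0.43
top 14 outer yaw 2.32 off0,offL mm [ 0.3 -0.2] n 60 res 0.48
```

View pics/z14.png

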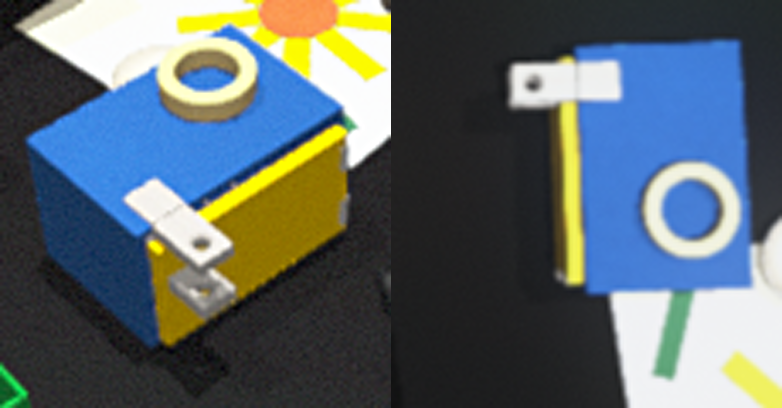

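Both cameras now give the door at 2.0–2.3°, matching the cabinet's 2.0°. The door is home, and the eyes line up in the zoom. Now the pin.

arm_command --pt "25 14 -3" --pt "25 14 -3" --pt "25 14 -3" --pt "25 13 -2" --pt "26 13 -2" --pt "26 13 0" --pt "0 0 0" --pt "0 0 0" --pt "0 0 0" --pt "0 0 0" --turn '[0,0,0,0,0,0,6.5,6.5,6.5,6.5]' --grip '[0.4,0.4,0.4,0.4,0.4,0.4,0.4,0.4,0.4,0.4]'

```text
clock: 13.17
position: [0.6144, 0.3111, 0.1989]
ee_rot: [0.85, 0.527, -0.0, 0.0]
ft_force: [0.4, -0.3, -0.4]
grip_width: 0.599
```

arm_command --pt "0 0 0" --pt "0 0 0" --pt "0 0 0" --turn '[6.5,6.5,0]' --grip '[0.4,0.4,0.4]'

```text
clock: 13.42
position: [0.6142, 0.3113, 0.199]
ee_rot: [0.904, 0.428, -0.0, 0.0]
ft_force: [-0.1, 0.6, -0.4]
grip_width: 0.602
```

```bash
python3 look.py 15 p; python3 -c "
from h import *
o=manip.get_obs();print(o['clock'],o['position'],o['ee_rot'],o['joint_pos'])
p=np.array([.6143,.3132]);q=o['ee_rot'];f=2*np.arctan2(q[1],q[0]);d=p-o['position'][:2]
print('phi',np.degrees(f),'tool dxy mm',1e3*(d@[np.cos(f),np.sin(f)]),1e3*(d@[np.sin(f),-np.cos(f)]))"
```

```text
13.5167 [0.61416558 0.31150107 0.19902019] [ 9.01744869e-01  4.32268498e-01 -1.31401719e-04  3.44826158e-04] [-0.97817802  0.55644951  0.66535565  1.34359255 -0.3395575   1.35574475
 -0.99187177]
phi 51.223225991229334 tool dxy mm 1.4086546895490846 -0.9592259406498128
```

View pics/z15.png

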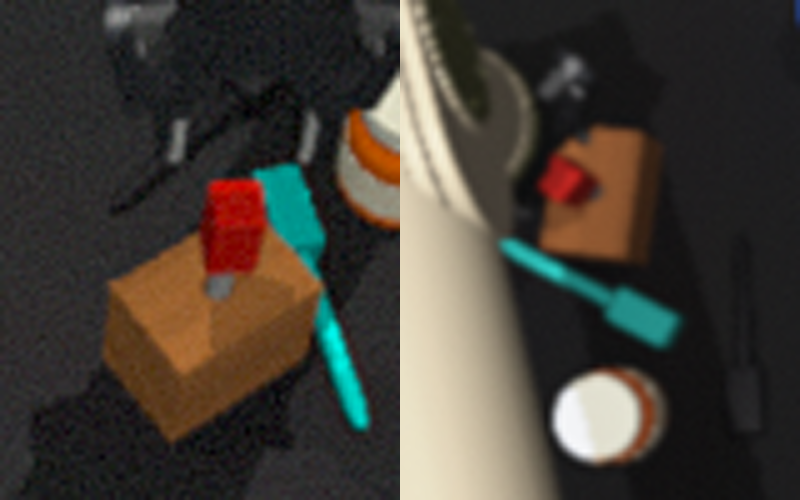

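The zoom shows the red pin still in the stand between the jaws. But the turquoise and black look-alikes are now lying on the table, and the network already saw them down in picture 11. I check when that happened.

Run:
```python
import cv2,numpy as np
c=lambda f:cv2.resize(cv2.imread(f'pics/{f}.png')[200:340,180:430],None,fx=1.5,fy=1.5)
cv2.imwrite('pics/z16.png',np.vstack([np.hstack([c('scene0'),c('s10')]),np.hstack([c('s11'),c('s15')])]))
```

```text
(no output)
```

View pics/z16.png

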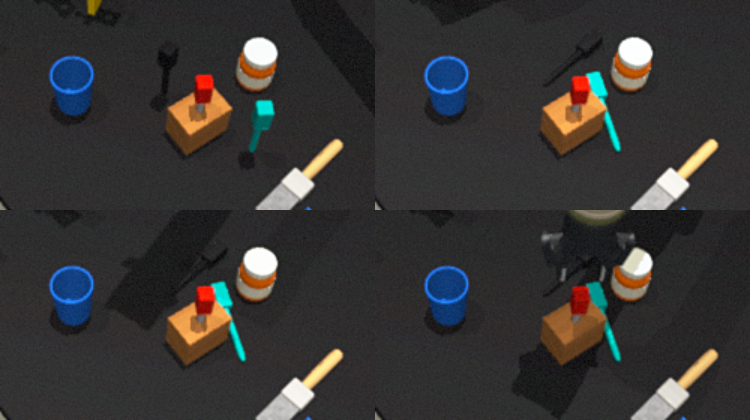

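In both the start pictures and the later ones, the look-alikes stood unsupported on their tips and had fallen by the first later picture. My path stayed 0.15 m or more away with no contact force, so they toppled on their own. I go on to the grasp.

arm_command --pt "1 -1 10" --pt "0 0 15" --pt "0 0 15" --pt "0 0 15" --pt "0 0 12" --pt "0 0 8" --pt "0 0 6" --pt "0 0 0" --pt "0 0 0" --pt "0 0 0" --turn '[0,0,0,0,0,0,0,0,0,0]' --grip '[0.4,0.4,0.4,0.4,0.4,0.4,0.4,0.4,0.7,0.8]' --newtons 40

```text
clock: 14.35
position: [0.6144, 0.3136, 0.119]
ee_rot: [0.902, 0.431, 0.001, -0.0]
ft_force: [-0.2, -0.0, 0.6]
grip_width: 0.332
```

arm_command --pt "0 0 0" --pt "0 0 0" --pt "0 0 0" --turn '[0,0,0]' --grip '[1,1,1]'

```text
clock: 14.6
position: [0.6144, 0.3136, 0.1191]
ee_rot: [0.902, 0.431, 0.001, -0.0]
ft_force: [0.8, 0.2, 4.2]
grip_width: 0.3
```

```bash
python3 look.py 17 p
```

```text
(no output)
```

View pics/z17.png

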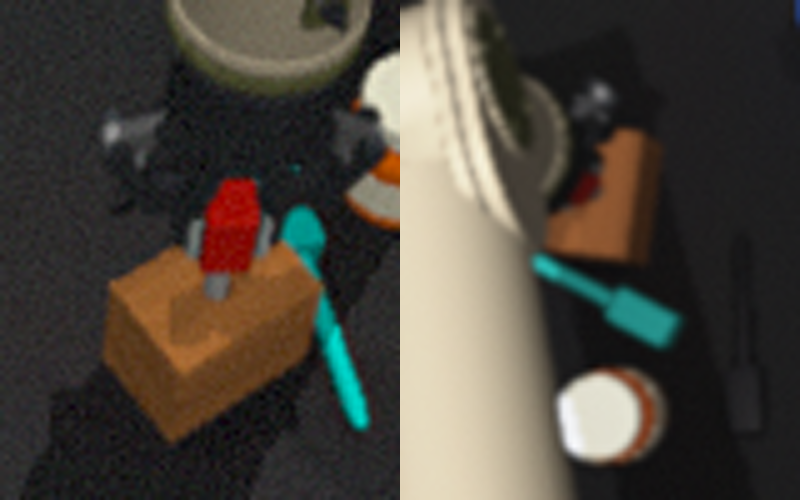

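The jaws hold the handle: opening 0.30 is about 26 mm, and the picture shows the red handle between the pads. I lift straight out.

arm_command --pt "0 0 0" --pt "0 0 -5" --pt "0 0 -10" --pt "0 0 -15" --pt "0 0 -20" --pt "0 0 -25" --pt "0 0 -30" --pt "0 0 -30" --pt "0 0 -30" --pt "0 0 -30" --turn '[0,0,0,0,0,0,0,0,0,0]' --grip '[1,1,1,1,1,1,1,1,1,1]' --newtons 70

```text
clock: 15.53
position: [0.6135, 0.3131, 0.3152]
ee_rot: [0.903, 0.431, -0.0, -0.0]
ft_force: [0.9, -0.0, -0.7]
grip_width: 0.298
```

arm_command --pt "-16 12 0" --pt "-25 19 0" --pt "-25 19 0" --pt "-25 19 0" --pt "-25 19 0" --pt "-25 19 0" --pt "-25 19 0" --pt "-25 19 0" --pt "-25 19 0" --pt "-25 19 0" --turn '[0,0,0,0,0,0,0,0,0,0]' --grip '[1,1,1,1,1,1,1,1,1,1]'

```text
clock: 16.37
position: [0.604, 0.0093, 0.3138]
ee_rot: [0.903, 0.431, 0.0, -0.0]
ft_force: [0.2, -0.5, -1.1]
grip_width: 0.298
```

arm_command --pt "-25 19 0" --pt "-20 15 0" --pt "-10 8 0" --pt "-5 4 0" --pt "0 0 0" --pt "0 0 0" --turn '[0,0,0,0,0,0]' --grip '[1,1,1,1,1,1]'

```text
clock: 16.87
position: [0.6029, -0.0631, 0.3131]
ee_rot: [0.902, 0.431, 0.0, -0.0]
ft_force: [0.2, 0.1, -1.4]
grip_width: 0.297
```

```bash
python3 look.py 18 c;  python3 - <<'E'
from h import *
o=manip.get_obs();print(o['clock'],o['position'],o['ee_rot'],o['joint_pos'])
for n in("scene","top"):
    for tg in("eye_top","pin_grip","pin_tip","pin_neck"):
        print(n,tg,[(round(d['score'],2),c2w(n,d['xyz']).round(4).tolist(),proj(n,c2w(n,d['xyz'])).round(1).tolist()) for d in manip.tip_of(tg,n)])
a=cv2.imread('pics/s18.png');b=cv2.imread('pics/t18.png')
c=lambda im,x,y,w,h,s:cv2.resize(im[y:y+h,x:x+w],None,fx=s,fy=s,interpolation=cv2.INTER_CUBIC)
cv2.imwrite('pics/z18b.png',np.hstack([c(a,185,80,80,115,5),c(b,255,150,70,115,5)]))
E
```

```text
16.9667 [ 0.60292935 -0.06240637  0.31292912] [ 9.01898511e-01  4.31947830e-01 -3.88560900e-05 -3.82885123e-04] [-0.60793456  0.32443635  0.83202228  1.41719756 -0.23901266  1.50416084
 -0.46378272]
scene eye_top [(0.72, [0.6016, -0.0708, 0.1512], [222.9, 164.9])]
scene pin_grip [(0.77, [0.6019, -0.062, 0.3273], [220.9, 119.4]), (0.75, [0.5225, 0.2818, 0.0148], [326.5, 256.5]), (0.55, [0.4643, 0.2124, 0.0182], [323.4, 228.8])]
scene pin_tip [(0.76, [0.5818, 0.3943, 0.005], [341.4, 299.6]), (0.7, [0.5865, 0.2138, 0.0032], [292.4, 255.4]), (0.69, [0.6028, -0.0611, 0.2042], [223.6, 153.9]), (0.29, [0.598, -0.065, 0.3248], [221.5, 118.9])]
scene pin_neck [(0.88, [0.4877, 0.2109, 0.0142], [317.1, 233.6]), (0.83, [0.5989, -0.0626, 0.3044], [222.2, 125.5]), (0.66, [0.5377, 0.3055, 0.016], [328.9, 265.1])]
top eye_top []
top pin_grip [(0.55, [0.4675, 0.2139, 0.0126], [208.1, 234.2]), (0.53, [0.5216, 0.2822, 0.0129], [189.8, 219.4])]
top pin_tip [(0.73, [0.7422, 0.1327, 0.046], [230.1, 158.9]), (0.65, [0.4498, 0.3032, 0.0453], [181.8, 239.2]), (0.57, [0.582, 0.3975, 0.0058], [159.8, 203.2]), (0.52, [0.589, 0.2208, 0.0066], [206.9, 201.4])]
top pin_neck [(0.67, [0.4908, 0.2144, 0.0155], [207.9, 227.8]), (0.49, [0.5384, 0.3098, 0.0076], [182.8, 214.9])]
```

View pics/z18b.png

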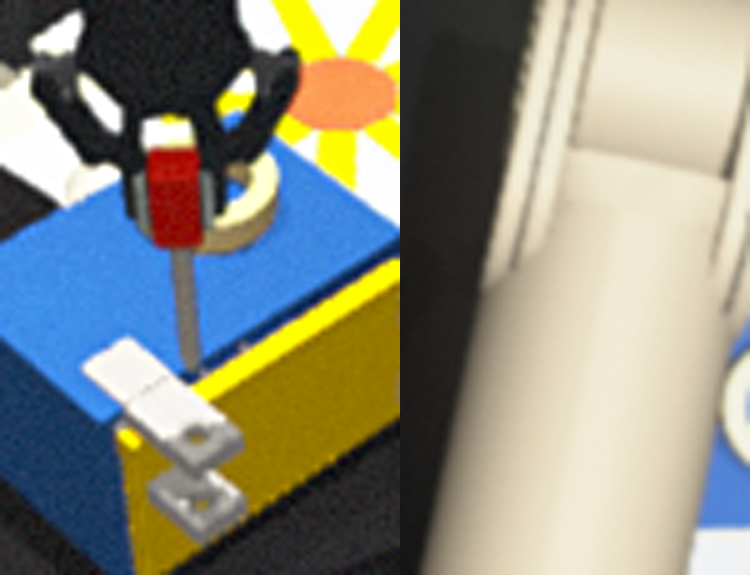

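Run:
```python
from h import *
a=cv2.imread('pics/s18.png').astype(float)
g=a.sum(2)/3; col=a.max(2)-a.min(2)
x0,y0=.60293,-.0624
for z in (.304,.29,.25,.22,.205): print(z,proj('scene',[x0,y0,z]).round(1))
# saturation profile: shank is grey (low saturation) on blue
for r in range(126,158,2):
    s=col[r,205:240]; print(r,s.astype(int).tolist())
s14=cv2.imread('pics/s14.png').astype(int).sum(2)//3
print('hole');print(s14[158:176,214:236])
```

```text
0.304 [221.  126.4]
0.29 [221.4 130.4]
0.25 [222.3 141.5]
0.22 [222.9 149.5]
0.205 [223.2 153.4]
126 [164, 169, 170, 164, 165, 171, 177, 150, 58, 23, 72, 136, 139, 129, 130, 130, 138, 137, 136, 131, 83, 52, 55, 61, 63, 60, 62, 59, 61, 59, 62, 58, 10, 109, 157]
128 [170, 166, 168, 169, 167, 169, 171, 170, 175, 159, 59, 113, 136, 134, 133, 142, 132, 134, 128, 130, 94, 59, 64, 66, 61, 66, 71, 67, 57, 21, 29, 121, 161, 160, 162]
130 [167, 167, 170, 168, 164, 166, 167, 171, 164, 172, 166, 164, 146, 126, 9, 17, 16, 6, 10, 22, 32, 26, 10, 11, 4, 19, 44, 121, 147, 144, 169, 170, 168, 167, 169]
132 [166, 168, 167, 169, 166, 170, 169, 166, 163, 164, 171, 174, 174, 164, 43, 12, 12, 6, 61, 179, 181, 177, 175, 170, 172, 171, 175, 172, 163, 167, 167, 167, 166, 168, 169]
134 [166, 161, 167, 168, 170, 166, 165, 171, 163, 165, 166, 164, 171, 166, 69, 14, 15, 14, 44, 176, 170, 170, 166, 165, 163, 172, 171, 166, 171, 171, 164, 164, 161, 163, 169]
136 [170, 169, 173, 167, 167, 170, 169, 164, 172, 166, 169, 169, 168, 169, 97, 10, 16, 13, 27, 144, 176, 169, 167, 164, 171, 166, 167, 163, 165, 165, 167, 165
[... 2626 characters left out ...]
4 191 235 246 247 243 212 172
  133 106  86  88]
 [ 88  89  98  98 142 207 235 247 245 238 234 241 247 248 245 208 137 101
  104 106  94  85]
 [ 84  91  95  95 103 130 180 236 247 248 246 248 244 209 166 132  99 102
   99  99  90  87]
 [ 86  86  86 101 100  96 112 166 225 249 247 230 183 131 103  97 103  98
   96  88  89  89]
 [ 88  84  87  86  87  97 100 111 157 216 206 151 109  94  95 100  98  92
   87  88  86  88]
 [ 87  85  89  86  93 113 121 102 106 137 128 102 101 105  94  92  86  87
   86  89  84  88]
 [ 87  87  93 116 121 135 136 122 102 102  98 108 162 197 151  99  82  86
   85  87  85  88]
 [ 87 103 115 133 133 136 139 137 128 110 105 120 170 229 213 171 104  85
   86  90  86  88]]
```

Run:
```python
from h import *
for t in('11','14'):
    for n,f,(r0,r1,c0,c1) in(('scene','s',(162,171,219,229)),('top','t',(190,199,283,292))):
        g=cv2.imread(f'pics/{f}{t}.png').astype(float).sum(2)/3
        p=g[r0:r1,c0:c1]
        if t=='14' and n=='top': print(p.astype(int))
        for th in (225,200):
            w=np.clip(th-p,0,None); yy,xx=np.mgrid[r0:r1,c0:c1]
            m=cv2.connectedComponents((w>0).astype(np.uint8))[1]; k=m[int(round({'scene':166,'top':194}[n]))-r0,{'scene':224,'top':287}[n]-c0]; w=w*(m==k)
            u=(w*xx).sum()/w.sum();v=(w*yy).sum()/w.sum()
            print(t,n,th,round(u,2),round(v,2),[pix2plane(n,(u,v),z)[:2].round(4).tolist() for z in(.152,.149,.145)])
print(manip.get_obs()['position'])
```

```text
11 scene 225 223.69 166.22 [[0.6033, -0.0646], [0.6018, -0.0669], [0.5997, -0.07]]
11 scene 200 223.71 166.27 [[0.6034, -0.0644], [0.6018, -0.0667], [0.5997, -0.0698]]
11 top 225 286.55 194.3 [[0.6021, -0.0649], [0.6024, -0.0651], [0.6028, -0.0654]]
11 top 200 286.54 194.46 [[0.6015, -0.0649], [0.6018, -0.0651], [0.6022, -0.0654]]
14 scene 225 223.7 166.22 [[0.6033, -0.0646], [0.6017, -0.0669], [0.5996, -0.07]]
14 scene 200 223.73 166.28 [[0.6034, -0.0644], [0.6018, -0.0667], [0.5997, -0.0698]]
[[240 239 238 238 236 239 240 240 240]
 [240 237 230 220 216 227 236 239 239]
 [238 229 207 181 166 188 220 235 239]
 [234 210 175 151 135 153 199 231 238]
 [229 182 123  97 103 132 187 230 238]
 [229 178 105  66  83 133 192 232 239]
 [236 215 168 132 137 178 220 237 239]
 [240 236 225 214 215 228 237 240 240]
 [238 238 236 234 235 235 236 237 237]]
14 top 225 286.48 194.29 [[0.6021, -0.0647], [0.6024, -0.0649], [0.6028, -0.0652]]
14 top 200 286.45 194.4 [[0.6017, -0.0646], [0.602, -0.0648], [0.6024, -0.0651]]
[ 0.60265962 -0.06442588  0.31314143]
```

arm_command --pt "-1.5 0.5 15" --pt "0 0 15" --pt "0 0 10" --pt "0 0 0" --pt "0 0 0" --turn '[0,0,0,0,0]' --grip '[1,1,1,1,1]'

```text
clock: 17.78
position: [0.6019, -0.066, 0.2731]
ee_rot: [0.902, 0.431, -0.0, -0.0]
ft_force: [-0.6, 0.6, -2.2]
grip_width: 0.296
```

arm_command --pt "0 0 0" --turn '[0]' --grip '[1]'

```text
clock: 17.87
position: [0.6024, -0.0662, 0.2739]
ee_rot: [0.903, 0.431, 0.0, 0.0]
ft_force: [0.1, -0.4, -0.5]
grip_width: 0.299
```

Run:
```python
from h import *
P=[]
for i in range(4):
    P.append(manip.get_obs()['position']); a=manip.camera('scene')
cv2.imwrite('pics/s19.png',a); P=np.array(P);print(P.round(4)); p=P.mean(0);print('mean',p.round(4))
cv2.imwrite('pics/z19.png',cv2.resize(a[95:195,180:270],None,fx=6,fy=6,interpolation=cv2.INTER_CUBIC))
col=(a.max(2).astype(float)-a.min(2))
for r in range(146,160,2):
    print(r,col[r,216:232].astype(int).tolist())
for z in (.24,.22,.2,.18,.16,.152): print(z,proj('scene',[p[0],p[1],z]).round(2))
for k in range(2):
  print([(round(d['score'],2),c2w('scene',d['xyz']).round(4).tolist(),) for d in manip.tip_of('pin_tip','scene')])
```

```text
[[ 0.6024 -0.0662  0.2739]
 [ 0.6024 -0.0662  0.2741]
 [ 0.6025 -0.0662  0.274 ]
 [ 0.6024 -0.0662  0.2739]]
mean [ 0.6024 -0.0662  0.274 ]
146 [168, 169, 173, 152, 8, 22, 14, 10, 109, 183, 176, 167, 167, 166, 170, 171]
148 [170, 168, 174, 162, 35, 15, 15, 1, 89, 174, 174, 172, 168, 171, 153, 110]
150 [177, 177, 178, 163, 71, 12, 14, 4, 80, 183, 178, 135, 103, 77, 85, 96]
152 [4, 89, 168, 178, 77, 13, 12, 13, 12, 100, 86, 87, 95, 48, 82, 228]
154 [10, 12, 4, 96, 101, 5, 12, 6, 2, 11, 4, 87, 233, 255, 255, 255]
156 [10, 10, 12, 8, 10, 8, 7, 1, 22, 161, 255, 255, 255, 255, 255, 255]
158 [6, 5, 6, 8, 10, 12, 2, 3, 36, 227, 255, 255, 255, 223, 161, 146]
0.24 [221.76 143.39]
0.22 [222.2  148.69]
0.2 [222.62 153.85]
0.18 [223.04 158.9 ]
0.16 [223.44 163.82]
0.152 [223.6  165.75]
[(0.77, [0.6008, -0.0666, 0.1652]), (0.62, [0.5863, 0.2136, 0.0049]), (0.51, [0.5789, 0.393, 0.0049])]
[(0.77, [0.6008, -0.0666, 0.1652]), (0.62, [0.5863, 0.2136, 0.0049]), (0.51, [0.5789, 0.393, 0.0049])]
```

View pics/z19.png

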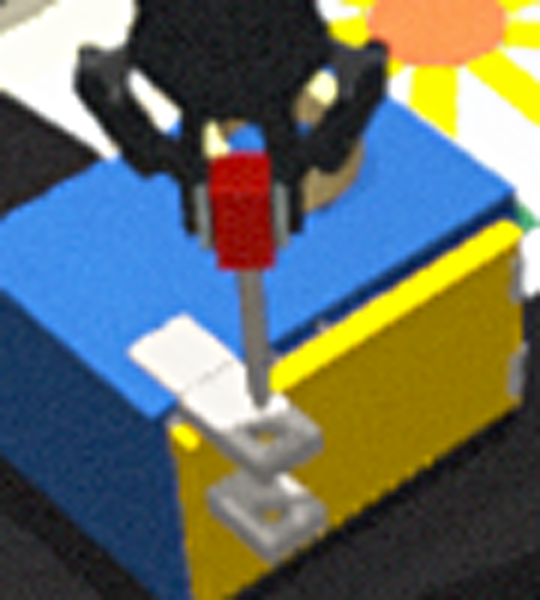

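The picture shows the pin upright with its tip at about (223,162), just above the upper hole at (224,167). I make a sub-millimetre correction and descend slowly, watching the force.

arm_command --pt "0.3 -0.8 5" --pt "0 0 6" --pt "0 0 4" --pt "0 0 3" --pt "0 0 3" --pt "0 0 3" --pt "0 0 0" --turn '[0,0,0,0,0,0,0]' --grip '[1,1,1,1,1,1,1]'

```text
clock: 18.75
position: [0.6014, -0.0653, 0.2484]
ee_rot: [0.903, 0.431, -0.0, -0.0]
ft_force: [0.3, -0.2, -1.1]
grip_width: 0.294
```

Run:
```python
from h import *
a=manip.camera('scene')
cv2.imwrite('pics/z20.png',cv2.resize(a[95:195,180:270],None,fx=6,fy=6,interpolation=cv2.INTER_CUBIC))
```

```text
(no output)
```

View pics/z20.png

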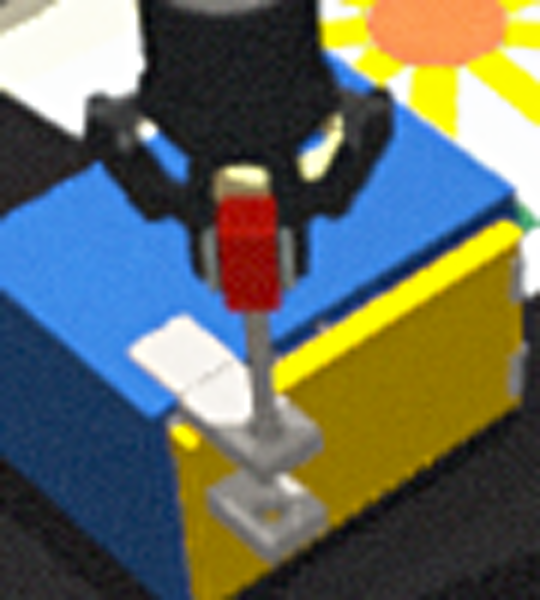

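The tip is inside the upper eye with no contact force. I continue down.

arm_command --pt "0 0 3" --pt "0 0 3" --pt "0 0 4" --pt "0 0 4" --pt "0 0 4" --pt "0 0 0" --turn '[0,0,0,0,0,0]' --grip '[1,1,1,1,1,1]'

```text
clock: 19.3
position: [0.6012, -0.0653, 0.2301]
ee_rot: [0.903, 0.431, -0.001, -0.0]
ft_force: [-0.1, 0.5, -1.9]
grip_width: 0.299
```

arm_command --pt "0 0 4" --pt "0 0 4" --pt "0 0 4" --pt "0 0 4" --pt "0 0 4" --pt "0 0 0" --turn '[0,0,0,0,0,0]' --grip '[1,1,1,1,1,1]'

```text
clock: 19.8
position: [0.6012, -0.0653, 0.2101]
ee_rot: [0.902, 0.431, -0.001, -0.0]
ft_force: [-0.2, 0.5, -1.8]
grip_width: 0.299
```

Run:
```python
from h import *
a=manip.camera('scene');cv2.imwrite('pics/s21.png',a)
o=manip.get_obs();print(o['position'],o['ft_force'],o['torque'])
cv2.imwrite('pics/z21.png',cv2.resize(a[95:195,180:270],None,fx=6,fy=6,interpolation=cv2.INTER_CUBIC))
```

```text
[ 0.60138719 -0.0653187   0.21061499] [ 0.33227327 -0.11205948 -0.95315325] [-0.01939578  0.05094704 -0.00432207]
```

View pics/z21.png

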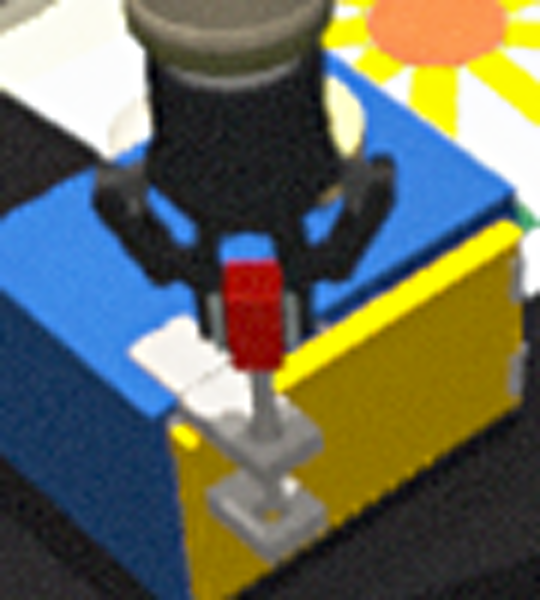

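The shank is through the upper eye and the tip is just above the lower one, around zoom (268,490), with no force. On down through the lower eye, stopping short to check.

arm_command --pt "0 0 3" --pt "0 0 3" --pt "0 0 3" --pt "0 0 3" --pt "0 0 3" --pt "0 0 0" --turn '[0,0,0,0,0,0]' --grip '[1,1,1,1,1,1]'

```text
clock: 20.35
position: [0.6013, -0.0653, 0.1954]
ee_rot: [0.902, 0.431, -0.0, -0.0]
ft_force: [0.8, 0.3, -1.2]
grip_width: 0.293
```

arm_command --pt "0 0 4" --pt "0 0 4" --pt "0 0 4" --pt "0 0 4" --pt "0 0 3" --pt "0 0 0" --pt "0 0 0" --turn '[0,0,0,0,0,0,0]' --grip '[1,1,1,1,1,1,1]'

```text
clock: 20.93
position: [0.6016, -0.0654, 0.177]
ee_rot: [0.903, 0.431, -0.0, -0.0]
ft_force: [-1.5, -0.0, -2.0]
grip_width: 0.294
```

Run:
```python
from h import *
a=manip.camera('scene');cv2.imwrite('pics/s22.png',a)
o=manip.get_obs();p=o['position'];print(p,o['ee_rot'],o['ft_force'],o['torque'])
z=p[2]-.0091
g=a.astype(int)
for r in range(150,166): print(r,g[r,223].tolist(),g[r,224].tolist())
for tg in('pin_tip','pin_neck','pin_grip','eye_top','eye_low'):
  print(tg,[(round(d['score'],2),c2w('scene',d['xyz']).round(4).tolist(),) for d in manip.tip_of(tg,'scene')])
s=6;im=cv2.resize(a[95:195,180:270],None,fx=s,fy=s,interpolation=cv2.INTER_CUBIC)
def cube(z0,col):
    f=2*np.arctan2(o['ee_rot'][1],o['ee_rot'][0]);X=np.array([np.cos(f),np.sin(f)]);Y=np.array([np.sin(f),-np.cos(f)])
    for zz in(z0,z0+.05):
        q=[proj('scene',[*(p[:2]+.013*(i*X+j*Y)),zz]) for i,j in((1,1),(1,-1),(-1,-1),(-1,1))]
        cv2.polylines(im,[np.array([((u-180+.5)*s-.5,(v-95+.5)*s-.5) for u,v in q]).round().astype(int)],True,col,1)
cube(z,(0,255,0)); cv2.imwrite('pics/z22.png',im)
```

```text
[ 0.60167853 -0.06542376  0.17721116] [9.02520757e-01 4.30646352e-01 4.46312535e-05 2.76983915e-06] [-0.30042161 -0.32489033 -0.75222868] [ 0.01386708  0.0120553  -0.10782575]
150 [16, 29, 172] [0, 3, 168]
151 [0, 2, 162] [4, 23, 171]
152 [24, 26, 176] [19, 20, 175]
153 [11, 12, 171] [0, 10, 165]
154 [12, 22, 151] [0, 15, 148]
155 [11, 12, 143] [0, 0, 138]
156 [0, 3, 135] [16, 8, 143]
157 [3, 0, 139] [11, 19, 142]
158 [24, 34, 145] [9, 10, 138]
159 [0, 14, 138] [10, 22, 142]
160 [0, 15, 139] [5, 20, 140]
161 [16, 16, 142] [0, 2, 137]
162 [2, 15, 138] [13, 18, 139]
163 [9, 20, 143] [0, 13, 138]
164 [7, 13, 141] [8, 17, 150]
165 [68, 72, 109] [76, 75, 117]
pin_tip [(0.72, [0.5866, 0.212, 0.0043]), (0.52, [0.5801, 0.3933, 0.0038]), (0.46, [0.5989, -0.0657, 0.0703])]
pin_neck [(0.68, [0.5369, 0.3073, 0.0149]), (0.56, [0.4883, 0.2073, 0.0136]), (0.45, [0.6012, -0.0657, 0.1707]), (0.15, [0.604, -0.0656, 0.0938])]
pin_grip [(0.69, [0.6014, -0.0657, 0.1917]), (0.66, [0.5261, 0.2829, 0.0194]), (0.6, [0.4612, 0.211, 0.0171])]
eye_top [(0.7, [0.6008, -0.0711, 0.1515]), (0.37, [0.5281, -0.095, 0.1016])]
eye_low [(0.65, [0.606, -0.0621, 0.0917]), (0.6, [0.6431, -0.4247, 0.0768])]
```

View pics/z22.png

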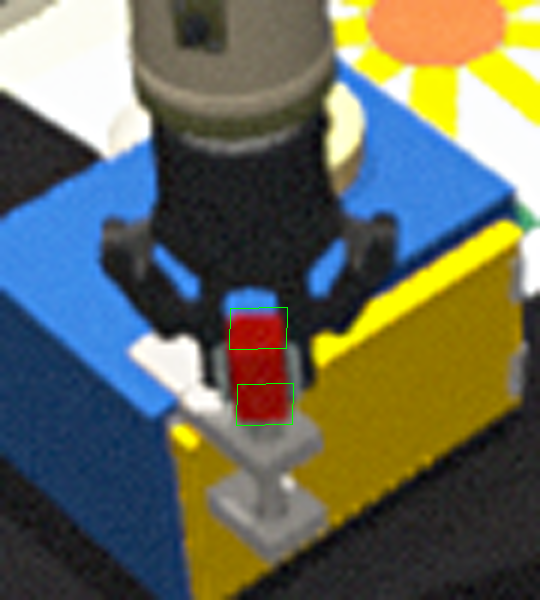

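The overlaid model of the handle, with its underside 9 mm below the TCP, matches the picture to within about 0.5 px. The underside is now at z ≈ 0.168, so I go down the last 4 mm to 0.164.

arm_command --pt "0 0 2" --pt "0 0 2" --pt "0 0 0" --pt "0 0 0" --pt "0 0 0" --turn '[0,0,0,0,0]' --grip '[1,1,1,1,1]'

```text
clock: 21.65
position: [0.6016, -0.0654, 0.1731]
ee_rot: [0.902, 0.431, 0.0, -0.0]
ft_force: [0.7, -0.4, -1.3]
grip_width: 0.292
```

```bash
python3 look.py 23 c
python3 - <<'E'
from h import *
from e2 import edge
P=[]
for i in range(3):
    o=manip.get_obs();P.append(o['position']);manip.camera('scene')
p=np.mean(P,0);print(o['clock'],p,o['ft_force'],o['grip_width'])
a=cv2.imread('pics/s23.png').astype(float);red=a[...,2]-a[...,1]
f=2*np.arctan2(o['ee_rot'][1],o['ee_rot'][0]);X=np.array([np.cos(f),np.sin(f)]);Y=np.array([np.sin(f),-np.cos(f)])
# bottom front edge of handle: scan z for red->grey transition along front face
for xo in(0,.001):
  res=[]
  for j in np.linspace(-.009,.009,7):
    zs=np.arange(.150,.185,.0005);uv=np.array([proj('scene',[*(p[:2]+(.013+xo)*X+j*Y),z]) for z in zs],np.float32)
    v=cv2.remap(red.astype(np.float32),uv[:,0].reshape(1,-1),uv[:,1].reshape(1,-1),cv2.INTER_CUBIC)[0]
    i=np.where(v>62)[0][0];res.append(zs[i])
  print('handle bottom z',np.round(res,4))
s=manip
for tg in('pin_tip','pin_neck','pin_grip'):
  print(tg,[(round(d['score'],2),c2w('scene',d['xyz']).round(4).tolist(),) for d in manip.tip_of(tg,'scene')])
u=np.array([np.cos(np.radians(2.5)),np.sin(np.radians(2.5))]);nn=np.array([-u[1],u[0]]);h=np.array([.407,-.1165])
im=cv2.imread('pics/s23.png')
edge('scene',im,h+.03*u,h+.12*u,lambda i:i[...,1]+i[...,2]-2*i[...,0],.134,.007,lab='door inner')
edge('scene',im,h+.02*u+.017*nn,h+.12*u+.017*nn,lambda i:i[...,2],.134,.008,lab='door outer')
E
```

```text
21.85 [ 0.60167117 -0.06537922  0.17319953] [ 0.07768158 -0.10812844 -1.21910913] 0.2927210911053325
handle bottom z [0.167  0.1665 0.1665 0.1665 0.1665 0.1665 0.1665]
handle bottom z [0.168  0.1675 0.1675 0.1675 0.1675 0.1675 0.168 ]
pin_tip [(0.9, [0.5889, 0.212, 0.007]), (0.72, [0.5993, -0.0648, 0.0658]), (0.64, [0.6023, -0.0681, 0.149]), (0.59, [0.5783, 0.3924, 0.0043])]
pin_neck [(0.78, [0.5395, 0.3081, 0.0129]), (0.59, [0.488, 0.2098, 0.0141]), (0.58, [0.6006, -0.0682, 0.165])]
pin_grip [(0.83, [0.5241, 0.2841, 0.0151]), (0.75, [0.4631, 0.2101, 0.0138]), (0.61, [0.6027, -0.0667, 0.1881])]
scene door inner yaw 2.52 off0,offL mm [-0.3 -0.2] n 44 res 0.36
scene door outer yaw 2.06 off0,offL mm [ 0.1 -0.6] n 53 res 0.47
```

View pics/z23.png

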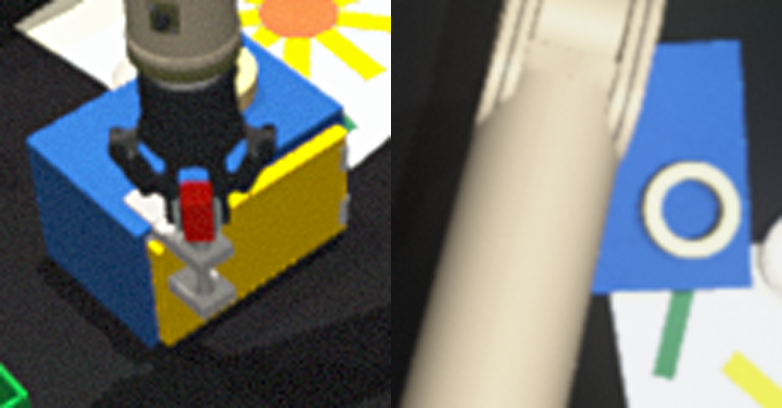

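View pics/s23.png

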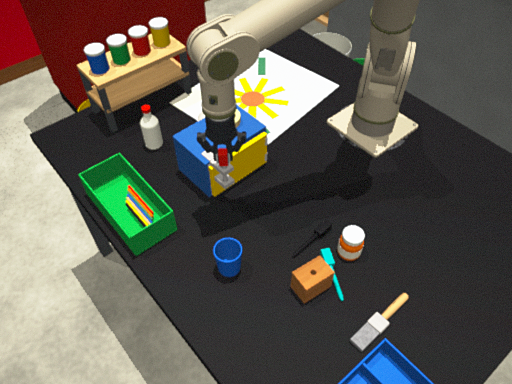

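```bash
python3 -c "
from workcell import manip
print(manip.hand_in()); o=manip.get_obs(); print(o['clock'],o['position'],o['ft_force'],o['grip_width'])"
```

```text
the job is handed in; nothing more can be done
None
the job is handed in; nothing more can be done
```

I pushed the yellow door home and threaded the red-handled pin down through both eyes. The arm is still holding the pin upright by its handle. The job was handed in at about 22 s.

**Door:** The first two pushes (both about 24 N) left the door about 0.024 rad open, probably because the gripper's knuckles met the cabinet. I turned the gripper 90° and pushed again. Both cameras then put the door at 2.0–2.3°, matching the cabinet's 2.0°. The last scene picture gave 2.1–2.5°. I judged it home from these angles, because I had no way to sense the click.

**Pin:** It passed through both eyes with almost no force (under 2 N). The tip is at z ≈ 65 mm, about 17 mm below the lower eye. The handle's underside is at z ≈ 164 mm from the arm's reading, about 12 mm above the upper eye. The camera estimates differ a little: 163–166 mm from the networks and 166.5 mm from the handle's edge in the picture, which would make the gap 11–14.5 mm.

**Other things:** In the last picture the tub, water cup, glue bottle, brush and tape look unmoved; I did not measure them again. The black and turquoise look-alikes stood loose on their tips at the start and were lying down by my first later picture. My path stayed about 0.15 m from them and I felt no contact, so I take it they fell on their own. I left them where they lay.

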